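# Turn the whisk round in its draining crock

## Robot

A 7-joint arm with a two-finger parallel gripper is mounted at the origin on the work surface. World frame = base frame: x ahead of the robot, y to its left, z up, the work surface at z = 0. Lengths are in m, angles in rad, forces in N, time in s.
With the tool pointing down it reaches from about 0.425 to 0.825 m from the base axis. Payload 3.6 kg.
Tool frame: the origin (TCP) lies on the centre line of the jaws, within the pads' length; the fingertips stand 25 mm ahead of it and the grasp point (between the pads) lies 6 mm ahead of it; y points along the fingers, x is the direction in which the jaws open and shut, and the axes are right-handed (so a half turn about y gives the same grasp; the last joint's range is limited). The gripper opens to 93 mm and grips with 3 to 60 N. Pads are 15 mm wide; open, the fingers measure 128 mm over their backs; the gripper's body (75 mm by 188 mm) begins 65 mm behind the grasp point.
Start: joints at [-1.349, 0.615, -0.013, 1.423, 0.008, 1.103, -0.04], TCP at [0.159, 0.63, 0.244] pointing down, gripper open.
Joint ranges: [-3.12, 3.12], [-0.3, 2.06], [-1.34, 1.32], [0.26, 2.42], [-1.36, 4.5], [0.01, 1.98], [-2.84, 2.84]. Speed limits (rad/s): [2.79, 2.79, 3.14, 3.14, 3.14, 3.14, 3.14].

## Interface

Orientations are given as a unit quaternion [w, x, y, z].
In Python, from plant import env gives the robot as it stands.
- The arm moves only by the tool play_rows, never from a script. Its arguments are lists of equal length, an entry for each row: "dr": the turn, a rotation vector about the world's x, y, z in degrees, a list of three; "slide": the shift along the world's x, y, z in m, a list of three; "grip": the opening, from 0 (shut) to 1 (fully open). A call has 1 to 8 rows; each row shifts and turns the pose as measured when the row begins; what a row does not reach is not made up. A row lasts 1/10 s, in which the tool goes at most 50 mm and 8.59 degrees, less where a joint would pass 70% of its speed; a pose out of reach is approached as far as the arm can. A call with a gripper value outside its range is refused whole. The fingers move at their own pace and stop on an object; "newtons" is the grip in N (left out, the last holds). Time passes only in rows, so rows that do not move let the fingers close. It gives the time, the measured TCP pose, the force and the opening at its end, in the units of the state.
- env.sense(): the state, without advancing time (a new reading comes with each control period).
- env.grab_frame(name): name is "side" or "top"; returns (picture, depth): 400x640x3 uint8, red, green, blue; 400x640 float32, m along the optical axis (not along the pixel's ray), 0 where there is no reading.
- env.camera_info(name): a dict with "fov_y" (degrees; the focal length in pixels is half the picture's height over the tangent of half this angle, whatever the lens; pixels are square), "cx", "cy" (the principal point, pixels), "world_from_camera" (4x4, takes a point from camera to world coordinates). Camera axes: x right, y up, looking along -z (the intrinsics and any distortion apply to the point x, -y, -z); pixel columns grow to the right and rows downward; lengths in m; the calibration is good to about 2 mm. A picture is of the moment at which its call begins. camera_info takes no time and is no camera call.
- env.hand_in(): hands the job in, once; it reports no verdict.
The state is a dict: "time": time; "joint_pos": joint angles; "joint_velocities": joint speeds; "joint_torque": joint torques, N m; "tcp_pos": TCP position; "eef_rot": TCP orientation; "ft_force": force on the tool from outside, world axes, zero at the start; "ft_torque": the same for the moment, N m; "gripper_width": finger opening in m.
Only numpy, scipy, OpenCV 4.12 (cv2) and the standard library are available. Lean on these libraries where they do the work, as an engineer would, in place of code of your own. Each camera call takes 0.05 s, during which the arm holds its last target. There are 200 camera calls.

## Task

The whisk was left wire-head-down in the leaning crock of the draining stand. Take it out, turn it end for end and put it back with its handle pushed down to the bottom of the crock and its wire head lying in the forked rest, then let go. Leave the carafe and the espresso cup with its saucer standing where they are.

Things in the scene. Friction and masses are not known exactly. Their poses are not given: they have to be found in the camera images.
- whisk_mid (a point): Half-way along the axis of the red plastic balloon whisk (200 mm long, about 70 g), on its round handle. z runs along the whisk from wire head (tip at -100 mm) to handle end (+100). Handle from z = -28 to +100 mm, 22 mm thick. At the start it leans in the crock head down, handle in the fork, its axis within a few degrees of the crock's.
- whisk_head (a point): centre of the whisk's wire head at its widest (47 mm across), on the axis at z = -66 mm from whisk_mid; the head runs from z = -100 to -28 mm; axes as whisk_mid
- whisk_tip (a point): tip of the wire head, on the axis, 100 mm from whisk_mid; axes as whisk_mid
- whisk_butt (a point): end of the whisk's handle, on the axis, 100 mm from whisk_mid; axes as whisk_mid
- whisk: the same whisk; its origin and axes are those of whisk_mid
- crock_floor (a point): Centre of the inner floor of a short white ceramic crock fixed leaning in a birch stand: 72 mm inner, 80 mm outer diameter, 50 mm deep inside. z runs along its axis out of the mouth, rising 38 degrees from level, away from the robot; y is level across it; x is square to the axis, pointing down and away.
- crock_mouth (a point): centre of the crock's mouth, 50 mm along z from crock_floor; same axes. Between mouth and fork there is free room around the whisk: at least 40 mm under its axis, nothing beside it.
- fork_notch (a point): Bottom of the V notch of the birch forked rest, fixed on the stand; from crock_floor it lies 150 mm along z and 22 mm along x (below the crock's axis); same axes. The V opens towards -x, sides sloping 30 degrees, 83 mm wide, 14 mm thick along z. Lying in it, the wire head's widest part has its centre about 27 mm above the notch, the handle its axis about 13 mm.
- stand: the birch stand, fixed to the bar: base board 250 by 110 by 12 mm, two cheeks beside the crock (102 mm over their outsides, tops 68 mm above the bar, ending beside the mouth), post with fork. Origin under the board's centre at bar height, x level from crock to fork, y across, z up
- carafe: empty glass carafe, standing loose, 165 mm tall, 100 mm across; origin at the centre of its underside, z up. 210 to 260 mm to one side of the stand.
- saucer: grey ceramic saucer, 116 mm across, 12 mm high, standing loose on the other side of the stand from the carafe; origin at the centre of its underside
- espresso_cup: grey ceramic espresso cup, 62 mm across, 58 mm high, with a small handle, standing loose on the saucer; origin at the centre of its underside, z up
Mind the look-alikes: they are no part of the job. Of the things that look like the whisk, the largest one is meant.

How it is judged:
On the way:
1. the whisk has been drawn right out of the crock (distance between each of whisk_tip, whisk_butt and crock_floor above 0.07 m), for 0.1 s.
At the end, for the whole second after the job is handed in: The whisk is at rest in the leaning crock, handle end within 20 mm of the crock's floor, widest part of its wire head within 60 mm of the fork's notch, axis within 0.45 rad of the crock's. Carafe, espresso cup and saucer are within 20 mm of where they began (z of whisk_butt in the frame of crock_floor between -0.008 and 0.02 m and distance between whisk_butt and crock_floor below 0.036 m and distance between whisk_head and fork_notch below 0.06 m and angle between the z axis of whisk and the z axis of crock_floor, either way round below 0.45 rad and linear speed of whisk below 0.02 m/s and angular speed of whisk below 0.2 rad/s and distance of each of carafe, espresso_cup, saucer from where it was at the start of the episode below 0.02 m); the robot touches nothing.
It fails at once if the carafe is shoved or knocked over (distance of carafe from where it was at the start of the episode above 0.03 m or angle between carafe's own z axis and vertical above 0.3 rad).
It fails at once if the espresso cup or its saucer is shoved or knocked over (distance of any of espresso_cup, saucer from where it was at the start of the episode above 0.03 m or angle between espresso_cup's own z axis and vertical above 0.3 rad).
It also fails if it takes over 45 s, if anything falls off the work surface, if the arm or the gripper's body presses on something with over 40 N, if the wrist force passes 120 N, or if a joint passes its speed limit or range.

## Working session

There is one attempt and no reset: what is moved stays moved. The work goes in short steps, Python scripts to look and compute and a tool call to move; the robot and the scene stay as the last step left them, time stands still between calls to the robot, and variables do not carry over. Pictures are saved under pics/ and viewed, about 8 in all and at most 12, crops included, and the job is handed in when it is done.

Besides the shell and the picture viewer there is one more tool, called after "Emit:" in YAML: its name, and indented under it one key for each argument. play_rows: Moves the arm, as the interface text tells. Its arguments: {"type":"object","properties":{"dr":{"type":"array","items":{"type":"array","items":{"type":"number"}}},"slide":{"type":"array","items":{"type":"array","items":{"type":"number"}}},"grip":{"type":"array","items":{"type":"number"}},"newtons":{"type":"number"}},"required":["dr","slide","grip"]}

```bash
ls; mkdir -p pics; python3 - <<'E'
from plant import env
import cv2,numpy as np
for n in("side","top"):
    p,d=env.grab_frame(n); np.savez(f"pics/{n}0.npz",p=p,d=d); cv2.imwrite(f"pics/{n}0.png",p[:,:,::-1])
    print(n,env.camera_info(n))
s=env.sense();print(s)
E
```

```text
pics
side {'fov_y': 54.43429108106865, 'cx': 320.24845818457067, 'cy': 200.80615708639172, 'world_from_camera': array([[-0.99363996,  0.057436  , -0.0968542 ,  0.51882539],
       [-0.11038727, -0.66667409,  0.73712978,  0.83529023],
       [-0.0222324 ,  0.74313307,  0.66877422,  0.84146961],
       [ 0.        ,  0.        ,  0.        ,  1.        ]])}
top {'fov_y': 45.93637534461394, 'cx': 325.6483346636943, 'cy': 203.26088398933527, 'world_from_camera': array([[-0.02092189,  0.99152223, -0.12824174,  0.48009905],
       [-0.99975992, -0.02158386, -0.00377419,  0.0535238 ],
       [-0.00651015,  0.12813199,  0.99173576,  1.32926931],
       [ 0.        ,  0.        ,  0.        ,  1.        ]])}
{'time': 0.1, 'joint_pos': array([-1.34947136,  0.61582843, -0.01265192,  1.42470962,  0.00808816,
        1.10337278, -0.04041044]), 'joint_velocities': array([ 0.00167836, -0.00119527, -0.00055406, -0.00360592,  0.00185606,
       -0.00026259,  0.00113902]), 'joint_torque': array([ 1.55663642e-03, -4.60037327e+01,  2.10328465e-01, -1.66243494e+01,
       -6.11443282e-02,  1.69558113e-02,  1.07854344e-04]), 'tcp_pos': array([0.15925233, 0.62953288, 0.2426026 ]), 'eef_rot': array([-0.55745512,  0.5584384 ,  0.43375625, -0.43502398]), 'ft_force': array([-0.25925359, -0.20641551, -0.76522682]), 'ft_torque': array([-0.00487765,  0.00726152,  0.00760566]), 'gripper_width': 0.0931849852103174}
```

View pics/side0.png

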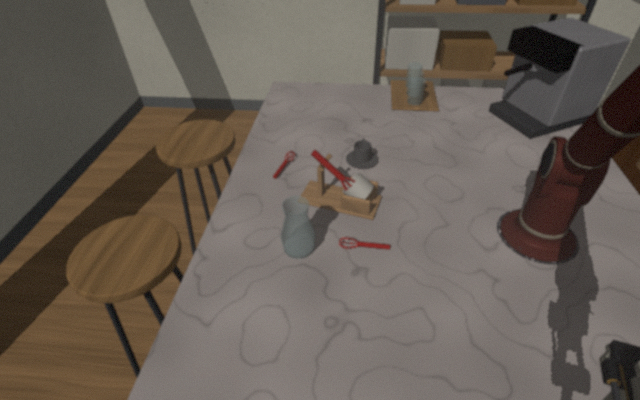

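View pics/top0.png

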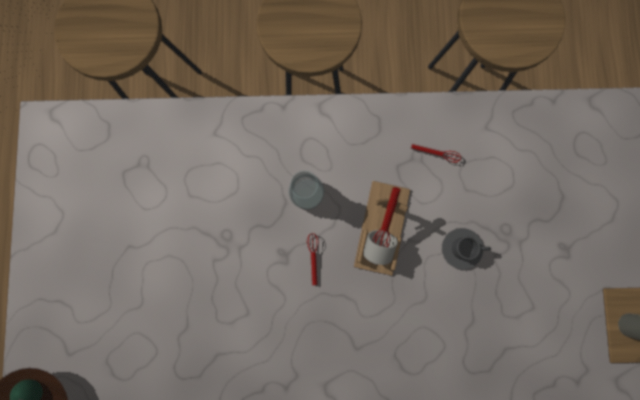

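Side view: the robot is on the right, the crock holds the whisk at about (335,172), and loose whisks lie at (285,165) and (365,244). Top view candidates are A (388,215), in the crock, which is the largest; B (315,260), a loose small whisk; and C (438,154), also a loose small whisk. I choose A. Next is a close crop plus a 3D check.

```bash
cat > h.py <<'E'
import numpy as np,cv2
from plant import env
def cloud(n,d):
    c=env.camera_info(n);f=200/np.tan(np.radians(c["fov_y"]/2))
    v,u=np.mgrid[0:400,0:640]
    P=np.stack([(u-c["cx"])/f*d,-(v-c["cy"])/f*d,-d],-1)
    M=c["world_from_camera"];return P@M[:3,:3].T+M[:3,3]
def load(n,k):
    z=np.load(f"pics/{n}{k}.npz");return z["p"],z["d"],cloud(n,z["d"])
def red(p):
    p=p.astype(int);return (p[...,0]>90)&(p[...,1]<60)&(p[...,2]<70)
def crop(p,u0,u1,v0,v1,s): return cv2.resize(p[v0:v1,u0:u1,::-1],None,fx=s,fy=s,interpolation=cv2.INTER_CUBIC)
E
python3 - <<'E'
from h import *
a,d,X=load("top",0); b,e,Y=load("side",0)
g=np.vstack([crop(a,270,500,130,290,3)[:, :690],crop(np.ascontiguousarray(b),260,490,130,250,3)[:240]]) if 0 else None
A=crop(a,280,490,140,285,3.7);cv2.imwrite("pics/tc.png",A)
B=crop(b,265,405,130,260,5.5 if 0 else 4.5);cv2.imwrite("pics/sc.png",B)
print(A.shape,B.shape)
for n,Z,dd in(("top",X,d),("side",Y,e)):
    for uv in ([(100,200),(250,200),(500,300),(320,350),(440,180)] if n=="top" else [(250,200),(300,300),(400,280),(450,150),(300,120)]):
        print(n,uv,Z[uv[1],uv[0]].round(4),dd[uv[1],uv[0]])
for n,Z,p in(("top",X,a),("side",Y,b)):
    m=red(p); k,l,st,ce=cv2.connectedComponentsWithStats(m.astype(np.uint8))
    for i in range(1,k):
        if st[i,4]>25:
            q=Z[l==i];print(n,st[i],q.min(0).round(3),q.max(0).round(3),np.median(q,0).round(3))
E
```

```text
(536, 777, 3) (585, 630, 3)
top (100, 200) [ 0.6761  0.7043 -0.0052] 1.3510013
top (250, 200) [ 0.6665  0.2741 -0.0032] 1.3461419
top (500, 300) [ 3.723e-01 -4.171e-01 -2.000e-04] 1.3029042
top (320, 350) [0.2484 0.0825 0.0003] 1.2884276
top (440, 180) [ 7.118e-01 -2.691e-01  1.000e-04] 1.346688
side (250, 200) [ 0.8677 -0.0715  0.0045] 1.2619368
side (300, 300) [0.6502 0.2847 0.0007] 0.9809001
side (400, 280) [0.3983 0.2014 0.0037] 1.0159271
side (450, 150) [ 0.1893 -0.4139  0.0014] 1.4507093
side (300, 120) [ 0.7817 -0.5891  0.0012] 1.6374011
top [412 145  33  10 114] [ 0.48  -0.284  0.001] [0.813 0.054 1.329] [ 0.796 -0.234  0.018]
top [381 187  19  46 232] [ 0.48  -0.125  0.064] [0.668 0.054 1.329] [ 0.621 -0.102  0.145]
top [311 251   5  34 113] [ 0.427  0.091 -0.002] [0.518 0.102 0.025] [0.473 0.097 0.018]
side [312 151  38  32 255] [ 0.55  -0.218  0.   ] [ 0.664 -0.083  0.178] [ 0.612 -0.101  0.134]
side [274 160  14  18  50] [ 0.779 -0.271  0.007] [ 0.812 -0.187  0.026] [ 0.796 -0.224  0.019]
side [358 242  32   7 115] [0.426 0.092 0.011] [0.519 0.835 0.841] [0.471 0.099 0.019]
```

View pics/tc.png

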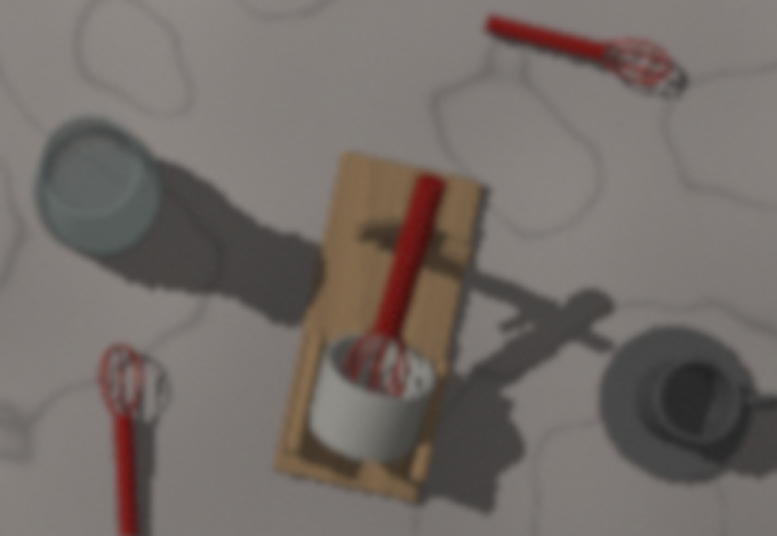

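View pics/sc.png

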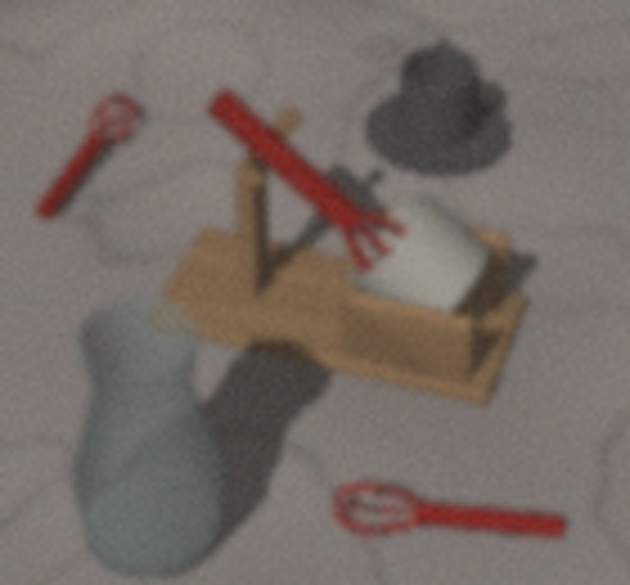

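Top crop: the whisk in the crock is A. Its handle end is at (430,180) and its head in the crock at (375,365). It is clearly the largest, with a handle thicker than those of B (125,450) and C (590,45). The carafe is at (98,185) and the cup at (690,395). The side crop agrees. Now I fit the stand, crock and whisk.

```bash
cat > fit.py <<'E'
from h import *
from scipy.optimize import least_squares
a,d,X=load("top",0); b,e,Y=load("side",0)
def ray(n,u,v,z):
    c=env.camera_info(n);f=200/np.tan(np.radians(c["fov_y"]/2));M=c["world_from_camera"]
    r=M[:3,:3]@np.array([(u-c["cx"])/f,-(v-c["cy"])/f,-1]);o=M[:3,3];return o+r*(z-o[2])/r[2]
C=np.array([ray("top",280+(x+.5)/3.7-.5,140+(y+.5)/3.7-.5,.012) for x,y in [(345,152),(487,183),(418,500),(276,470)]])
print("board corners",C.round(4).tolist(),[np.linalg.norm(C[i]-C[i-1]).round(4) for i in range(4)])
ax=(C[0]+C[1]-C[2]-C[3]);yaw=np.arctan2(ax[1],ax[0]);cen=C.mean(0);print("yaw deg",np.degrees(yaw),"centre",cen)
ca,sa=np.cos(np.radians(38)),np.sin(np.radians(38))
h=np.array([np.cos(yaw),np.sin(yaw),0]);K=ca*h+[0,0,sa];Yc=np.cross(K,[0,0,1]);Yc/=np.linalg.norm(Yc)
Xc=sa*h-[0,0,ca]; Yc=np.cross(K,Xc)
print("crock z",K.round(4),"x",Xc.round(4),"y",Yc.round(4))
# stand-frame cloud helper
def st(P): q=P-[cen[0],cen[1],0]; return np.stack([q@h,q@np.array([-h[1],h[0],0]),q[...,2]],-1)
pts=[]
for nm,p,P,dd in(("top",a,X,d),("side",b,Y,e)):
    S=st(P);i=p.astype(int);sat=i.max(-1)-i.min(-1)
    m=(dd>0)&(abs(S[...,1])<.045)&(S[...,0]<0.0)&(S[...,0]>-.14)&(S[...,2]>.03)&(sat<25)
    q=S[m];print(nm,m.sum(),q.min(0).round(3),q.max(0).round(3));pts.append(q)
Q=np.vstack(pts)
# cylinder, axis dir (ca,0,sa) in stand frame; fit line offsets: y0 and perpendicular offset; outer wall
def cyl(t):
    w=Q[:,0]*sa-Q[:,2]*ca-t[0]; r=np.hypot(w,Q[:,1]-t[1]); return r-.040
r=least_squares(cyl,[-.08*sa-.05*ca,0],loss="cauchy",f_scale=.002);t=r.x
al=Q[:,0]*ca+Q[:,2]*sa; near=abs(cyl(t))<.004
print("cyl",t,"inliers",near.sum(),"axial range pct",np.percentile(al[near],[0,1,3,50,97,99,100]).round(4))
for k in range(2): 
    q=pts[k];w=np.hypot(q[:,0]*sa-q[:,2]*ca-t[0],q[:,1]-t[1])-.04;print("median resid",np.median(w[abs(w)<.006]))
# whisk
H=[]
for p,P,dd in((a,X,d),(b,Y,e)):
    S=st(P);m=red(p)&(dd>0)&(abs(S[...,1])<.04)&(S[...,2]>.085)&(S[...,0]<.15)&(S[...,0]>-.05);H.append(P[m])
G=np.vstack(H)
def wl(t):
    dz=np.array([t[2],t[3],1]);dz/=np.linalg.norm(dz);q=G-[t[0],t[1],.13];return np.linalg.norm(q-np.outer(q@dz,dz),axis=1)-.011
m0=G.mean(0);r=least_squares(wl,[m0[0],m0[1],K[0]/K[2],K[1]/K[2]],loss="cauchy",f_scale=.0015);w=r.x
W=np.array([w[2],w[3],1]);W/=np.linalg.norm(W);o=np.array([w[0],w[1],.13])
s=(G-o)@W;print("whisk dir",W.round(4),"elev",np.degrees(np.arcsin(W[2])),"yaw",np.degrees(np.arctan2(W[1],W[0])),"pt",o.round(4),"s",np.percentile(s,[0,2,98,100]).round(4),"rms",np.abs(wl(w)).mean())
for q in H: v=q-o; print(np.median(np.linalg.norm(v-np.outer(v@W,W),axis=1)))
butt=o+W*np.percentile(s,99);print("butt",butt,"mid",butt-.1*W,"head",butt-.166*W,"tip",butt-.2*W)
# fork: birch pts above board around fork
for nm,p,P,dd in(("top",a,X,d),("side",b,Y,e)):
    S=st(P);i=p.astype(int);m=(dd>0)&(abs(S[...,1])<.06)&(S[...,0]>-.03)&(S[...,0]<.13)&(S[...,2]>.06)&~red(p)&(i[...,0]-i[...,2]>25)
    q=S[m];print("fork",nm,len(q),np.percentile(q,[2,50,98],axis=0).round(3).tolist() if len(q) else "")
E
python3 fit.py
```

```text
board corners [[0.7119, -0.0765, 0.012], [0.6855, -0.1839, 0.012], [0.4476, -0.1219, 0.012], [0.472, -0.0168, 0.012]] [np.float64(0.2472), np.float64(0.1106), np.float64(0.2458), np.float64(0.1079)]
yaw deg -14.277127247006932 centre [ 0.57921934 -0.09976416  0.012     ]
crock z [ 0.7637 -0.1943  0.6157] x [ 0.5966 -0.1518 -0.788 ] y [0.2466 0.9691 0.    ]
top 784 [-0.105 -0.045  0.031] [-0.017  0.044  0.118]
side 485 [-0.111 -0.045  0.03 ] [-0.016  0.043  0.12 ]
cyl [-0.08956655  0.00129332] inliers 1095 axial range pct [-0.0632 -0.052  -0.031   0.0003  0.0237  0.0246  0.0254]
median resid -0.0012813806329853225
median resid -6.324332978227543e-05
whisk dir [ 0.7562 -0.1856  0.6274] elev 38.86125266060888 yaw -13.789255246606682 pt [ 0.6136 -0.108   0.13  ] s [-0.072  -0.0617  0.0651  0.0666] rms 0.0015680569370270824
0.010896888538070377
0.010801592762480624
butt [ 0.66323128 -0.12019803  0.17114764] mid [ 0.58760871 -0.10163839  0.10840398] head [ 0.53769782 -0.08938902  0.06699316] tip [ 0.51198615 -0.08307874  0.04566032]
fork top 338 [[-0.028, -0.042, 0.063], [0.044, -0.002, 0.137], [0.08, 0.047, 0.171]]
fork side 239 [[-0.028, -0.034, 0.062], [0.051, 0.011, 0.114], [0.084, 0.049, 0.176]]
```

```bash
python3 - <<'E'
from h import *
from scipy.spatial.transform import Rotation as R
s=env.sense();q=s["eef_rot"];M=R.from_quat([q[1],q[2],q[3],q[0]]).as_matrix()
print(M.round(3)); az=np.arctan2(s["tcp_pos"][1],s["tcp_pos"][0]);print(np.degrees(az),np.degrees(s["joint_pos"]).round(1))
print("tool x in radial frame",(R.from_euler("z",-az).as_matrix()@M).round(3))
E
```

```text
[[ 0.245 -0.001 -0.969]
 [ 0.969 -0.002  0.245]
 [-0.002 -1.     0.   ]]
75.8037621724443 [-77.3  35.3  -0.7  81.6   0.5  63.2  -2.3]
tool x in radial frame [[ 1.    -0.002 -0.   ]
 [ 0.     0.     1.   ]
 [-0.002 -1.     0.   ]]
```

Emit:
play_rows:
  dr:
    - [0,0,-3.7]
    - [0,0,-3.7]
    - [0,0,-3.7]
    - [0,0,-3.7]
    - [0,0,-3.7]
    - [0,0,-3.7]
    - [0,0,-3.7]
    - [0,0,-3.7]
  slide:
    - [0.039,-0.011,0.008]
    - [0.039,-0.014,0.008]
    - [0.038,-0.016,0.008]
    - [0.037,-0.018,0.008]
    - [0.036,-0.02,0.008]
    - [0.034,-0.023,0.008]
    - [0.033,-0.025,0.008]
    - [0.031,-0.027,0.008]
  grip: [1,1,1,1,1,1,1,1]

```text
time: 0.9
tcp_pos: [0.443, 0.4718, 0.3012]
eef_rot: [0.651, -0.65, -0.271, 0.284]
ft_force: [-0.2, -0.2, 0.1]
gripper_width: 0.0927
```

```bash
cat >> h.py <<'E'
from scipy.spatial.transform import Rotation as Ro
def tool(a,x):  # approach a, jaw x
    a=np.array(a,float);a/=np.linalg.norm(a);x=np.array(x,float);x-=a*(x@a);x/=np.linalg.norm(x);return Ro.from_matrix(np.stack([x,a,np.cross(x,a)],1))
def rest(pos,T,n=1):
    s=env.sense();q=s["eef_rot"];C=Ro.from_quat([q[1],q[2],q[3],q[0]])
    print("t",s["time"].__round__(2),"tcp",s["tcp_pos"].round(4),"J",np.degrees(s["joint_pos"]).round(0),"F",s["ft_force"].round(1),"w",round(s["gripper_width"],4))
    r=(T*C.inv()).as_rotvec(degrees=True);d=np.array(pos)-s["tcp_pos"];print("rest dr",r.round(2),np.linalg.norm(r).round(1),"slide",d.round(4),np.linalg.norm(d).round(4),"/n",(r/n).round(2),(d/n).round(4))
A=np.array([.6093,-.1497,-.7787]);YC=np.array([.2385,.9711,0]);K=np.array([.7562,-.1856,.6274])
E
python3 -c "
from h import *
rest([.507,-.082,.211],tool(A,YC),20);rest([.507,-.082,.211],tool(A,-YC),20)"
```

```text
t 0.9 tcp [0.443  0.4718 0.3012] J [-53.  33.   8.  76.  -5.  72.   2.] F [-0.2 -0.2  0.1] w 0.0927
rest dr [-18.43 -35.3   29.12] 49.3 slide [ 0.064  -0.5538 -0.0902] 0.5647 /n [-0.92 -1.76  1.46] [ 0.0032 -0.0277 -0.0045]
t 0.9 tcp [0.443  0.4718 0.3012] J [-53.  33.   8.  76.  -5.  72.   2.] F [-0.2 -0.2  0.1] w 0.0927
rest dr [  44.53  -25.81 -142.99] 152.0 slide [ 0.064  -0.5538 -0.0902] 0.5647 /n [ 2.23 -1.29 -7.15] [ 0.0032 -0.0277 -0.0045]
```

Emit:
play_rows:
  dr:
    - [-1.2,-2.2,1.8]
    - [-1.2,-2.2,1.8]
    - [-1.2,-2.2,1.8]
    - [-1.2,-2.2,1.8]
    - [-1.2,-2.2,1.8]
    - [-1.2,-2.2,1.8]
    - [-1.2,-2.2,1.8]
    - [-1.2,-2.2,1.8]
  slide:
    - [0.008,-0.036,0]
    - [0.008,-0.036,0]
    - [0.006,-0.036,0]
    - [0.004,-0.036,0]
    - [0.002,-0.036,0]
    - [0.002,-0.036,0]
    - [0.002,-0.036,0]
    - [0,-0.036,0]
  grip: [1,1,1,1,1,1,1,1]

```text
time: 1.7
tcp_pos: [0.4822, 0.1677, 0.2978]
eef_rot: [-0.5, 0.703, 0.423, -0.278]
ft_force: [0.5, -0.3, 0.2]
gripper_width: 0.0931
```

```bash
python3 -c "
from h import *
rest([.507,-.082,.211],tool(A,YC),8)"
```

```text
t 1.7 tcp [0.4822 0.1677 0.2978] J [-43.  15.  16. 111.  18.  43.  20.] F [ 0.5 -0.3  0.2] w 0.0931
rest dr [ -8.53 -16.71  14.93] 24.0 slide [ 0.0248 -0.2497 -0.0868] 0.2655 /n [-1.07 -2.09  1.87] [ 0.0031 -0.0312 -0.0109]
```

Emit:
play_rows:
  dr:
    - [-1.2,-2.2,2]
    - [-1.2,-2.2,2]
    - [-1.2,-2.2,2]
    - [-1.2,-2.2,2]
    - [-1.2,-2.2,2]
    - [-1.2,-2.2,2]
    - [-1.2,-2.2,2]
    - [-1.2,-2.2,2]
  slide:
    - [0.003,-0.034,-0.004]
    - [0.003,-0.034,-0.006]
    - [0.003,-0.034,-0.008]
    - [0.003,-0.034,-0.01]
    - [0.003,-0.034,-0.012]
    - [0.003,-0.034,-0.014]
    - [0.003,-0.032,-0.014]
    - [0.003,-0.03,-0.014]
  grip: [1,1,1,1,1,1,1,1]

```text
time: 2.5
tcp_pos: [0.4879, -0.0608, 0.2291]
eef_rot: [-0.375, 0.709, 0.519, -0.295]
ft_force: [0.7, -0.5, -0.3]
gripper_width: 0.093
```

```bash
python3 -c "
from h import *
rest([.523,-.0857,.191],tool(A,YC),3)"
```

```text
t 2.5 tcp [ 0.4879 -0.0608  0.2291] J [-19.  15.  20. 134.  79.   6.  -4.] F [ 0.7 -0.5 -0.3] w 0.093
rest dr [ 0.11 -6.1   2.98] 6.8 slide [ 0.0351 -0.0249 -0.0381] 0.0575 /n [ 0.04 -2.03  0.99] [ 0.0117 -0.0083 -0.0127]
```

Emit:
play_rows:
  dr:
    - [0,-2,1]
    - [0,-2,1]
    - [0,-2,1]
    - [0,0,0]
  slide:
    - [0.012,-0.008,-0.012]
    - [0.012,-0.008,-0.013]
    - [0.012,-0.008,-0.013]
    - [0,0,0]
  grip: [1,1,1,1]

```text
time: 2.9
tcp_pos: [0.4977, -0.0793, 0.2055]
eef_rot: [-0.36, 0.713, 0.523, -0.297]
ft_force: [0.3, -0.8, 0.5]
gripper_width: 0.0932
```

```bash
python3 -c "
from h import *
rest([.523,-.0857,.191],tool(A,YC),3)
rest([.5839,-.1007,.1131],tool(A,YC),8)"
```

```text
t 2.9 tcp [ 0.4977 -0.0793  0.2055] J [ -0.  18.   1. 135. 117.  12. -39.] F [ 0.3 -0.8  0.5] w 0.0932
rest dr [ 1.4  -5.05  2.33] 5.7 slide [ 0.0253 -0.0064 -0.0145] 0.0298 /n [ 0.47 -1.68  0.78] [ 0.0084 -0.0021 -0.0048]
t 2.9 tcp [ 0.4977 -0.0793  0.2055] J [ -0.  18.   1. 135. 117.  12. -39.] F [ 0.3 -0.8  0.5] w 0.0932
rest dr [ 1.4  -5.05  2.33] 5.7 slide [ 0.0862 -0.0214 -0.0924] 0.1281 /n [ 0.18 -0.63  0.29] [ 0.0108 -0.0027 -0.0115]
```

Emit:
play_rows:
  dr:
    - [0.5,-1.7,0.8]
    - [0.5,-1.7,0.8]
    - [0.5,-1.7,0.8]
    - [0,0,0]
  slide:
    - [0.01,-0.002,-0.005]
    - [0.01,-0.002,-0.006]
    - [0.01,-0.002,-0.006]
    - [0,0,0]
  grip: [1,1,1,1]

```text
time: 3.3
tcp_pos: [0.5276, -0.0842, 0.1879]
eef_rot: [-0.34, 0.709, 0.557, -0.267]
ft_force: [-0.2, -0.5, -0.1]
gripper_width: 0.0929
```

```bash
python3 -c "
from h import *
rest([.523,-.0857,.191],tool(A,YC),3)
rest([.5839,-.1007,.1131],tool(A,YC),8)"
```

```text
t 3.3 tcp [ 0.5276 -0.0842  0.1879] J [ 17.  24. -18. 135. 139.  22. -57.] F [-0.2 -0.5 -0.1] w 0.0929
rest dr [-0.06 -0.05 -0.14] 0.2 slide [-0.0046 -0.0015  0.0031] 0.0057 /n [-0.02 -0.02 -0.05] [-0.0015 -0.0005  0.001 ]
t 3.3 tcp [ 0.5276 -0.0842  0.1879] J [ 17.  24. -18. 135. 139.  22. -57.] F [-0.2 -0.5 -0.1] w 0.0929
rest dr [-0.06 -0.05 -0.14] 0.2 slide [ 0.0563 -0.0165 -0.0748] 0.0951 /n [-0.01 -0.01 -0.02] [ 0.007  -0.0021 -0.0094]
```

Emit:
play_rows:
  dr:
    - [0,0,0]
    - [0,0,0]
    - [0,0,0]
    - [0,0,0]
    - [0,0,0]
    - [0,0,0]
    - [0,0,0]
    - [0,0,0]
  slide:
    - [0.007,-0.002,-0.0095]
    - [0.007,-0.002,-0.0095]
    - [0.007,-0.002,-0.0095]
    - [0.007,-0.002,-0.0095]
    - [0.007,-0.002,-0.0095]
    - [0.007,-0.002,-0.0095]
    - [0.007,-0.002,-0.0095]
    - [0.007,-0.002,-0.0095]
  grip: [1,1,1,1,1,1,1,1]

```text
time: 4.1
tcp_pos: [0.586, -0.099, 0.1082]
eef_rot: [-0.339, 0.709, 0.556, -0.271]
ft_force: [0.0, 0.4, 0.1]
gripper_width: 0.0926
```

```bash
python3 -c "
from h import *
rest([.5839,-.1007,.1131],tool(A,YC),1)
for n in('side','top'):
    p,d=env.grab_frame(n);np.savez(f'pics/{n}1.npz',p=p,d=d)
    globals()[n]=p
cv2.imwrite('pics/g1.png',np.hstack([crop(side,270,390,110,220,3.3),crop(top,330,450,150,260,3.3)]))"
```

```text
t 4.1 tcp [ 0.586  -0.099   0.1082] J [ 18.  37. -20. 130. 145.  30. -59.] F [0.  0.4 0.1] w 0.0926
rest dr [ 0.38 -0.38 -0.26] 0.6 slide [-0.0021 -0.0017  0.0049] 0.0056 /n [ 0.38 -0.38 -0.26] [-0.0021 -0.0017  0.0049]
```

View pics/g1.png

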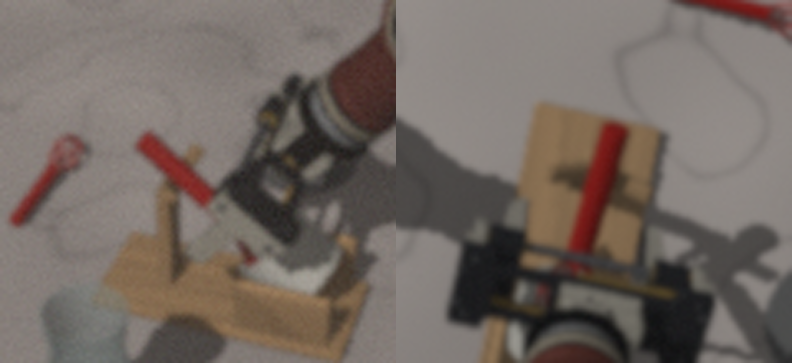

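Both views show the jaws straddling the handle between crock and fork, side at about (235,205) and top at about (575,265). I back off 5 mm and close.

Emit:
play_rows:
  dr:
    - [0,0,0]
    - [0,0,0]
    - [0,0,0]
    - [0,0,0]
    - [0,0,0]
    - [0,0,0]
    - [0,0,0]
    - [0,0,0]
  slide:
    - [-0.002,-0.002,0.004]
    - [0,0,0]
    - [0,0,0]
    - [0,0,0]
    - [0,0,0]
    - [0,0,0]
    - [0,0,0]
    - [0,0,0]
  grip: [1,0,0,0,0,0,0,0]
  newtons: 20

```text
time: 5.0
tcp_pos: [0.5832, -0.101, 0.1136]
eef_rot: [-0.338, 0.709, 0.556, -0.271]
ft_force: [-0.4, 0.4, -0.4]
gripper_width: 0.0418
```

```bash
python3 -c "
from h import *
rest([.5839,-.1007,.1131],tool(A,YC),1)"
```

```text
t 5.0 tcp [ 0.5832 -0.101   0.1136] J [ 19.  37. -20. 130. 145.  29. -59.] F [-0.4  0.4 -0.4] w 0.0418
rest dr [ 0.41 -0.38 -0.27] 0.6 slide [ 0.0007  0.0003 -0.0005] 0.0009 /n [ 0.41 -0.38 -0.27] [ 0.0007  0.0003 -0.0005]
```

Emit:
play_rows:
  dr:
    - [0,0,0]
    - [0,0,0]
    - [0,0,0]
    - [0,0,0]
    - [0,0,0]
  slide:
    - [0,0,0]
    - [0,0,0]
    - [0,0,0]
    - [0,0,0]
    - [0,0,0]
  grip: [0,0,0,0,0]
  newtons: 30

```text
time: 5.5
tcp_pos: [0.5831, -0.1003, 0.1134]
eef_rot: [-0.338, 0.708, 0.557, -0.272]
ft_force: [0.0, -0.3, 0.8]
gripper_width: 0.0212
```

Emit:
play_rows:
  dr:
    - [0,0,0]
    - [0,0,0]
    - [0,0,0]
    - [0,0,0]
    - [0,0,0]
    - [0,0,0]
    - [0,0,0]
    - [0,0,0]
  slide:
    - [-0.005,0.001,0.006]
    - [0.0085,-0.002,0.0085]
    - [0.0085,-0.002,0.0085]
    - [0.0085,-0.002,0.0085]
    - [0.0085,-0.002,0.0085]
    - [0.0085,-0.002,0.0085]
    - [0.0085,-0.002,0.0085]
    - [0,0,0]
  grip: [0,0,0,0,0,0,0,0]

```text
time: 6.3
tcp_pos: [0.6229, -0.111, 0.1705]
eef_rot: [-0.344, 0.706, 0.555, -0.274]
ft_force: [0.1, -0.3, -0.3]
gripper_width: 0.0214
```

```bash
python3 -c "
from h import *
p=np.array([.5831,-.1003,.1134])+.07*K-.11*A
print(p);rest(p,tool(A,YC),8);s=env.sense();D=s['tcp_pos']-[.5831,-.1003,.1134];print('along K',D@K,'lift',-D@A)"
```

```text
[ 0.569011 -0.096825  0.242975]
t 6.3 tcp [ 0.6229 -0.111   0.1705] J [ 12.  30.  -9. 121. 135.  13. -50.] F [ 0.1 -0.3 -0.3] w 0.0214
rest dr [ 0.06 -1.11 -0.25] 1.1 slide [-0.0539  0.0142  0.0725] 0.0914 /n [ 0.01 -0.14 -0.03] [-0.0067  0.0018  0.0091]
along K 0.0678751237741414 lift 0.018585500215552626
```

Emit:
play_rows:
  dr:
    - [0,0,0]
    - [0,0,0]
    - [0,0,0]
    - [0,0,0]
    - [0,0,0]
    - [0,0,0]
    - [-2,0.5,2.6]
    - [-4,1,5.2]
  slide:
    - [-0.006,0.0015,0.01]
    - [-0.007,0.002,0.01]
    - [-0.007,0.002,0.01]
    - [-0.007,0.002,0.01]
    - [-0.007,0.002,0.01]
    - [-0.007,0.002,0.01]
    - [-0.006,0.002,0.009]
    - [-0.006,0.002,0.009]
  grip: [0,0,0,0,0,0,0,0]

```text
time: 7.1
tcp_pos: [0.5563, -0.0928, 0.2487]
eef_rot: [-0.298, 0.678, 0.582, -0.337]
ft_force: [-1.8, 5.7, -3.4]
gripper_width: 0.0212
```

```bash
python3 -c "
from h import *
p=np.array([.569,-.0968,.243])
rest(p,tool(A,YC),8);rest(p,tool(A,-YC),20)"
```

```text
t 7.1 tcp [ 0.5563 -0.0928  0.2487] J [ -7.  18.  15. 126. 126.   1. -34.] F [-1.8  5.7 -3.4] w 0.0212
rest dr [ 5.92 -3.09 -8.15] 10.5 slide [ 0.0127 -0.004  -0.0057] 0.0144 /n [ 0.74 -0.39 -1.02] [ 0.0016 -0.0005 -0.0007]
t 7.1 tcp [ 0.5563 -0.0928  0.2487] J [ -7.  18.  15. 126. 126.   1. -34.] F [-1.8  5.7 -3.4] w 0.0212
rest dr [-101.56   24.86  133.52] 169.6 slide [ 0.0127 -0.004  -0.0057] 0.0144 /n [-5.08  1.24  6.68] [ 0.0006 -0.0002 -0.0003]
```

Emit:
play_rows:
  dr:
    - [0,0,0]
    - [0,0,0]
    - [0,0,0]
    - [0,0,0]
    - [-1,0,1]
    - [-3,0,3]
    - [-3,1,4]
    - [-4,1,5]
  slide:
    - [-0.004,0.001,-0.007]
    - [-0.004,0.001,-0.007]
    - [-0.003,0.001,-0.007]
    - [-0.003,0.001,-0.007]
    - [-0.003,0.001,-0.007]
    - [-0.003,0.001,-0.007]
    - [-0.003,0.001,-0.006]
    - [-0.002,0,-0.005]
  grip: [0,0,0,0,0,0,0,0]

```text
time: 7.9
tcp_pos: [0.5195, -0.0807, 0.1986]
eef_rot: [-0.198, 0.622, 0.619, -0.438]
ft_force: [-0.0, 0.1, -1.1]
gripper_width: 0.021
```

```bash
python3 -c "
from h import *
p=np.array([.532,-.086,.195])
rest(p,tool(A,YC),8);rest(p,tool(A,-YC),20)"
```

```text
t 7.9 tcp [ 0.5195 -0.0807  0.1986] J [  8.  21.  -7. 135. 141.  17. -33.] F [-0.   0.1 -1.1] w 0.021
rest dr [ 17.36  -5.22 -21.89] 28.4 slide [ 0.0125 -0.0053 -0.0036] 0.0141 /n [ 2.17 -0.65 -2.74] [ 0.0016 -0.0007 -0.0005]
t 7.9 tcp [ 0.5195 -0.0807  0.1986] J [  8.  21.  -7. 135. 141.  17. -33.] F [-0.   0.1 -1.1] w 0.021
rest dr [-91.3   22.93 118.83] 151.6 slide [ 0.0125 -0.0053 -0.0036] 0.0141 /n [-4.57  1.15  5.94] [ 0.0006 -0.0003 -0.0002]
```

Emit:
play_rows:
  dr:
    - [-4.6,1.1,5.9]
    - [-4.6,1.1,5.9]
    - [-4.6,1.1,5.9]
    - [-4.6,1.1,5.9]
    - [-4.6,1.1,5.9]
    - [-4.6,1.1,5.9]
    - [-4.6,1.1,5.9]
    - [-4.6,1.1,5.9]
  slide:
    - [0.0015,-0.0005,0]
    - [0.0015,-0.0005,0]
    - [0.0015,-0.0005,0]
    - [0.0015,-0.0005,0]
    - [0.0015,-0.0005,0]
    - [0.0015,-0.0005,0]
    - [0.0015,-0.0005,0]
    - [0.0015,-0.0005,0]
  grip: [0,0,0,0,0,0,0,0]

```text
time: 8.7
tcp_pos: [0.519, -0.0827, 0.1991]
eef_rot: [-0.156, -0.305, -0.627, 0.7]
ft_force: [-0.5, -0.0, -0.9]
gripper_width: 0.0209
```

```bash
python3 -c "
from h import *
p=np.array([.532,-.086,.195])
rest(p,tool(A,-YC),12)"
```

```text
t 8.7 tcp [ 0.519  -0.0827  0.1991] J [ -5.  21.   9. 136. 162.  15.   9.] F [-0.5 -0.  -0.9] w 0.0209
rest dr [-53.07  13.59  69.64] 88.6 slide [ 0.013  -0.0033 -0.0041] 0.014 /n [-4.42  1.13  5.8 ] [ 0.0011 -0.0003 -0.0003]
```

Emit:
play_rows:
  dr:
    - [-4.6,1.2,6]
    - [-4.6,1.2,6]
    - [-4.6,1.2,6]
    - [-4.6,1.2,6]
    - [-4.6,1.2,6]
    - [-4.6,1.2,6]
    - [-4.6,1.2,6]
    - [-4.6,1.2,6]
  slide:
    - [0.003,-0.001,-0.001]
    - [0.003,-0.001,-0.001]
    - [0.003,-0.001,-0.001]
    - [0.003,-0.001,-0.001]
    - [0.002,0,0]
    - [0.002,0,0]
    - [0.002,0,0]
    - [0.002,0,0]
  grip: [0,0,0,0,0,0,0,0]

```text
time: 9.5
tcp_pos: [0.5281, -0.0845, 0.1967]
eef_rot: [-0.464, 0.111, -0.452, 0.754]
ft_force: [0.5, 0.8, -1.2]
gripper_width: 0.0212
```

```bash
python3 -c "
from h import *
p=np.array([.532,-.086,.195])
rest(p,tool(A,-YC),5)"
```

```text
t 9.5 tcp [ 0.5281 -0.0845  0.1967] J [-14.  23.  23. 135. 188.  14.  47.] F [ 0.5  0.8 -1.2] w 0.0212
rest dr [-14.67   3.28  19.92] 25.0 slide [ 0.0039 -0.0015 -0.0017] 0.0045 /n [-2.93  0.66  3.98] [ 0.0008 -0.0003 -0.0003]
```

```bash
cat >> h.py <<'E'
FL=np.array([.5065,-.0799,.0549]);KC=np.array([.7637,-.1943,.6157]);XC=np.array([.5966,-.1518,-.788]);YCR=np.cross(KC,XC)
t5=np.radians(5.5);WP=KC*np.cos(t5)-XC*np.sin(t5);AP=XC*np.cos(t5)+KC*np.sin(t5)
FIN=FL+.0995*KC+.0004*XC
TP=tool(AP,-YCR)
def goal(along,back): return FIN+along*WP-(back+.006)*AP
E
python3 -c "
from h import *
print(WP,AP)
for g in ((.065,.075),(.065,0),(0,0)): print(g,goal(*g).round(4))
rest(goal(.065,.075),TP,6)"
```

```text
[ 0.7030025  -0.1788561   0.68839189] [ 0.66705077 -0.16972397 -0.72535997]
(0.065, 0.075) [ 0.5744 -0.0972  0.2193]
(0.065, 0) [ 0.6244 -0.1099  0.1649]
(0, 0) [ 0.5787 -0.0983  0.1202]
t 9.5 tcp [ 0.5281 -0.0845  0.1967] J [-14.  23.  23. 135. 188.  14.  47.] F [ 0.5  0.8 -1.2] w 0.0212
rest dr [-16.53  -0.9   18.83] 25.1 slide [ 0.0463 -0.0127  0.0227] 0.0531 /n [-2.75 -0.15  3.14] [ 0.0077 -0.0021  0.0038]
```

Emit:
play_rows:
  dr:
    - [-2.9,-0.2,3.3]
    - [-2.9,-0.2,3.3]
    - [-2.9,-0.2,3.3]
    - [-2.9,-0.2,3.3]
    - [-2.9,-0.2,3.3]
    - [-2.9,-0.2,3.3]
    - [0,0,0]
  slide:
    - [0.008,-0.002,0.004]
    - [0.008,-0.002,0.004]
    - [0.008,-0.002,0.004]
    - [0.008,-0.002,0.004]
    - [0.008,-0.002,0.004]
    - [0.008,-0.002,0.004]
    - [0,0,0]
  grip: [0,0,0,0,0,0,0]

```text
time: 10.2
tcp_pos: [0.5681, -0.0943, 0.2225]
eef_rot: [-0.572, 0.254, -0.3, 0.72]
ft_force: [-0.2, 1.5, -0.3]
gripper_width: 0.0207
```

```bash
python3 -c "
from h import *
rest(goal(.065,.075),TP,3)
for n in('side','top'):
    p,d=env.grab_frame(n);np.savez(f'pics/{n}2.npz',p=p,d=d)
    globals()[n]=p
cv2.imwrite('pics/g2.png',np.hstack([crop(side,270,390,90,220,3.3),crop(top,330,450,130,260,3.3)]))"
```

```text
t 10.2 tcp [ 0.5681 -0.0943  0.2225] J [-18.  24.  30. 132. 199.  18.  63.] F [-0.2  1.5 -0.3] w 0.0207
rest dr [ 1.34 -0.13 -1.78] 2.2 slide [ 0.0062 -0.0029 -0.0032] 0.0076 /n [ 0.45 -0.04 -0.59] [ 0.0021 -0.001  -0.0011]
```

View pics/g2.png

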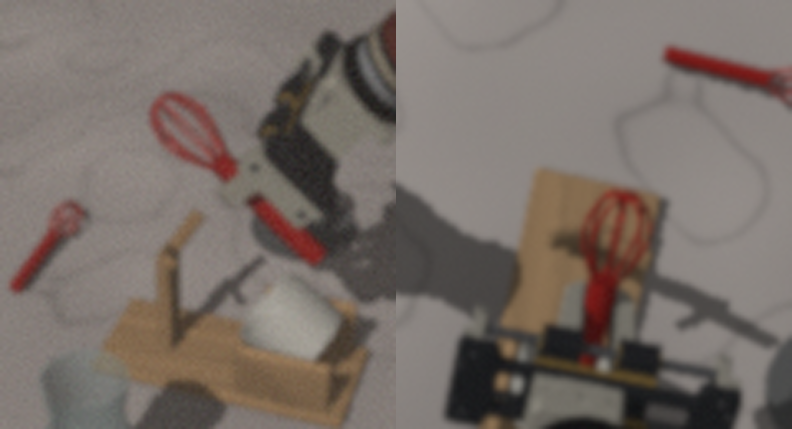

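The whisk is held flipped with the head up. In the side view its tip is at about (155,97) and its butt at about (318,258). Next I compare these with the predicted positions.

```bash
python3 -c "
from h import *
s=env.sense();q=s['eef_rot'];T=Ro.from_quat([q[1],q[2],q[3],q[0]]).as_matrix();m=s['tcp_pos']+.006*T[:,1];z=T[:,2]
print('tool z',z)
if z[2]<0:z=-z
for n,u0,v0,off in(('side',270,90,0),('top',330,130,396)):
    c=env.camera_info(n);f=200/np.tan(np.radians(c['fov_y']/2));M=np.linalg.inv(c['world_from_camera'])
    for nm,P in(('butt',m-.1*z),('mid',m),('neck',m+.028*z),('headL',m+.066*z+.0235*T[:,0]),('headR',m+.066*z-.0235*T[:,0]),('tip',m+.1*z)):
        x=M[:3,:3]@P+M[:3,3];u=c['cx']+f*x[0]/-x[2];v=c['cy']-f*x[1]/-x[2];print(n,nm,((u-u0+.5)*3.3+off).round(0),((v-v0+.5)*3.3).round(0))
z_=np.load('pics/side2.npz');p,d=z_['p'],z_['d'];P=cloud('side',d);mk=red(p)&(d>0)
w=P-m;al=w@z;mk&=(abs(al)<.13)&(np.linalg.norm(w,axis=-1)<.13)
h=mk&(al<-.02);l=P[h];print(h.sum(),'handle s range',np.percentile(al[h],[0,2,98]).round(4))
for lo,hi in((-.1,-.07),(-.07,-.04),(-.04,-.01),(.03,.05),(.05,.08)):
    k=mk&(al>lo)&(al<hi);v=w[k]
    if k.sum(): print(lo,k.sum(),'x',np.median(v@T[:,0]).round(4),'y',np.median(v@T[:,1]).round(4))
"
```

```text
tool z [ 0.71047558 -0.14279299  0.68908244]
side butt 320.0 260.0
side mid 242.0 182.0
side neck 220.0 160.0
side headL 197.0 114.0
side headR 180.0 144.0
side tip 160.0 101.0
top butt 571.0 414.0
top mid 599.0 312.0
top neck 607.0 281.0
top headL 652.0 244.0
top headR 585.0 231.0
top tip 629.0 198.0
123 handle s range [-0.097  -0.0956 -0.0219]
-0.1 53 x -0.0067 y -0.0054
-0.07 45 x -0.0078 y -0.003
-0.04 25 x -0.0083 y -0.0022
0.03 2 x -0.0108 y -0.0041
```

```bash
python3 -c "
from h import *
rest(goal(.067,.0),TP,8)"
```

```text
t 10.3 tcp [ 0.5673 -0.0942  0.2219] J [-18.  24.  30. 132. 199.  18.  63.] F [-0.5 -0.3  0.2] w 0.0212
rest dr [ 1.26 -0.23 -1.7 ] 2.1 slide [ 0.0585 -0.0161 -0.0555] 0.0822 /n [ 0.16 -0.03 -0.21] [ 0.0073 -0.002  -0.0069]
```

Emit:
play_rows:
  dr:
    - [0.4,0,-0.6]
    - [0.4,0,-0.6]
    - [0.4,0,-0.5]
    - [0,0,0]
    - [0,0,0]
    - [0,0,0]
    - [0,0,0]
    - [0,0,0]
  slide:
    - [0.009,-0.003,0.001]
    - [0.008,-0.003,-0.006]
    - [0.007,-0.002,-0.0085]
    - [0.007,-0.002,-0.0085]
    - [0.007,-0.002,-0.0085]
    - [0.007,-0.002,-0.0085]
    - [0.007,-0.002,-0.0085]
    - [0.006,-0.001,-0.008]
  grip: [0,0,0,0,0,0,0,0]

```text
time: 11.1
tcp_pos: [0.6286, -0.1124, 0.1605]
eef_rot: [-0.562, 0.242, -0.316, 0.725]
ft_force: [-0.1, 0.1, -0.5]
gripper_width: 0.0209
```

```bash
python3 -c "
from h import *
rest(goal(.067,.0),TP,1);rest(goal(0,0),TP,8)"
```

```text
t 11.1 tcp [ 0.6286 -0.1124  0.1605] J [-12.  35.  25. 126. 199.  22.  59.] F [-0.1  0.1 -0.5] w 0.0209
rest dr [-0.27 -0.36  0.31] 0.5 slide [-0.0028  0.0021  0.0059] 0.0068 /n [-0.27 -0.36  0.31] [-0.0028  0.0021  0.0059]
t 11.1 tcp [ 0.6286 -0.1124  0.1605] J [-12.  35.  25. 126. 199.  22.  59.] F [-0.1  0.1 -0.5] w 0.0209
rest dr [-0.27 -0.36  0.31] 0.5 slide [-0.0499  0.0141 -0.0403] 0.0657 /n [-0.03 -0.04  0.04] [-0.0062  0.0018 -0.005 ]
```

Free of contact. First I correct the position, then slide in along the axis.

Emit:
play_rows:
  dr:
    - [-0.3,-0.4,0.3]
    - [0,0,0]
    - [0,0,0]
    - [0,0,0]
    - [0,0,0]
    - [0,0,0]
    - [0,0,0]
    - [0,0,0]
  slide:
    - [-0.003,0.002,0.006]
    - [-0.006,0.0015,-0.006]
    - [-0.006,0.0015,-0.006]
    - [-0.006,0.0015,-0.006]
    - [-0.006,0.0015,-0.006]
    - [-0.006,0.0015,-0.006]
    - [-0.006,0.0015,-0.006]
    - [0,0,0]
  grip: [0,0,0,0,0,0,0,0]

```text
time: 11.9
tcp_pos: [0.6095, -0.1058, 0.1541]
eef_rot: [-0.575, 0.216, -0.288, 0.735]
ft_force: [-1.0, 0.5, -0.5]
gripper_width: 0.0207
```

```bash
python3 -c "
from h import *
rest(goal(0,0),TP,3)"
```

```text
t 11.9 tcp [ 0.6095 -0.1058  0.1541] J [-15.  37.  29. 132. 194.  35.  61.] F [-1.   0.5 -0.5] w 0.0207
rest dr [ 0.31  4.35 -0.02] 4.4 slide [-0.0308  0.0075 -0.0339] 0.0464 /n [ 0.1   1.45 -0.01] [-0.0103  0.0025 -0.0113]
```

Emit:
play_rows:
  dr:
    - [0,2.2,0]
    - [0,2.2,0]
    - [0,0,0]
    - [0,0,0]
  slide:
    - [0,0,0]
    - [0,0,0]
    - [-0.004,0.001,-0.004]
    - [-0.004,0.001,-0.004]
  grip: [0,0,0,0]

```text
time: 12.3
tcp_pos: [0.6, -0.1028, 0.1469]
eef_rot: [-0.563, 0.245, -0.31, 0.726]
ft_force: [0.1, 0.2, -1.3]
gripper_width: 0.0214
```

```bash
python3 -c "
from h import *
rest(goal(0,0),TP,3)
for n in('side','top'):
    p,d=env.grab_frame(n);np.savez(f'pics/{n}3.npz',p=p,d=d)
    globals()[n]=p
cv2.imwrite('pics/g3.png',np.hstack([crop(side,270,390,90,220,3.3),crop(top,330,450,130,260,3.3)]))"
```

```text
t 12.3 tcp [ 0.6    -0.1028  0.1469] J [-15.  36.  28. 131. 196.  28.  61.] F [ 0.1  0.2 -1.3] w 0.0214
rest dr [ 0.29 -0.11 -0.07] 0.3 slide [-0.0213  0.0046 -0.0267] 0.0345 /n [ 0.1  -0.04 -0.02] [-0.0071  0.0015 -0.0089]
```

View pics/g3.png

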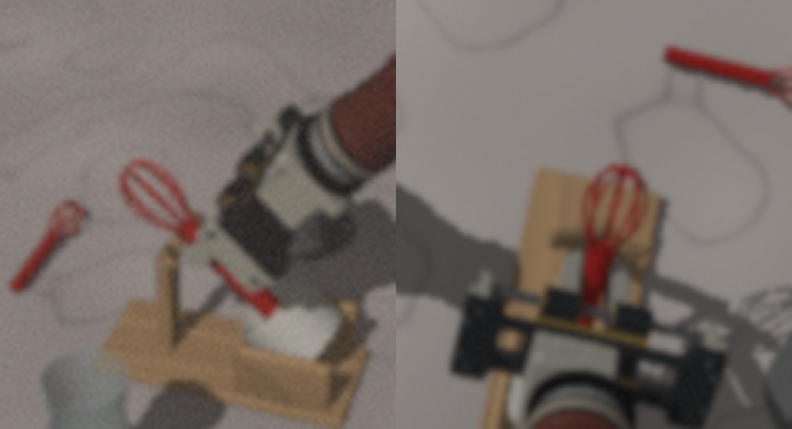

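The butt is entering the crock mouth (side view, about (268,310)) and the head is above the fork. Both agree with the computed pose, with 34 mm left to go.

Emit:
play_rows:
  dr:
    - [0,0,0]
    - [0,0.3,0]
    - [0,0.3,0]
    - [0,0.3,0]
    - [0,0.3,0]
    - [0,0.3,0]
  slide:
    - [-0.003,0.0007,-0.004]
    - [-0.003,0.0007,-0.004]
    - [-0.003,0.0007,-0.004]
    - [-0.003,0.0007,-0.004]
    - [-0.003,0.0007,-0.004]
    - [0,0,0]
  grip: [0,0,0,0,0,0]

```text
time: 13.0
tcp_pos: [0.581, -0.0991, 0.1223]
eef_rot: [-0.557, 0.257, -0.32, 0.722]
ft_force: [-0.4, -0.0, 0.4]
gripper_width: 0.0213
```

```bash
python3 -c "
from h import *
rest(goal(0,0),TP,3)"
```

```text
t 13.0 tcp [ 0.581  -0.0991  0.1223] J [-15.  38.  28. 133. 195.  31.  61.] F [-0.4 -0.   0.4] w 0.0213
rest dr [ 0.32 -2.11 -0.01] 2.1 slide [-0.0023  0.0008 -0.0021] 0.0032 /n [ 0.11 -0.7  -0.  ] [-0.0008  0.0003 -0.0007]
```

Emit:
play_rows:
  dr:
    - [0,-1,0]
    - [0,-0.5,0]
    - [0,0,0]
    - [0,0,0]
  slide:
    - [-0.0015,0.0005,-0.0015]
    - [-0.0015,0.0005,-0.0015]
    - [-0.0015,0.0003,-0.0015]
    - [0,0,0]
  grip: [0,0,0,0]

```text
time: 13.4
tcp_pos: [0.5796, -0.0986, 0.1204]
eef_rot: [-0.563, 0.244, -0.31, 0.726]
ft_force: [-0.4, -0.2, -0.1]
gripper_width: 0.0213
```

```bash
python3 -c "
from h import *
rest(goal(0,0),TP,3);s=env.sense();D=s['tcp_pos']-goal(0,0);print(D@WP,D@AP)"
```

```text
t 13.4 tcp [ 0.5796 -0.0986  0.1204] J [-15.  39.  29. 135. 194.  35.  62.] F [-0.4 -0.2 -0.1] w 0.0213
rest dr [ 0.36 -0.04  0.01] 0.4 slide [-0.0009  0.0003 -0.0002] 0.001 /n [ 0.12 -0.01  0.  ] [-0.0003  0.0001 -0.0001]
0.0008336734436654075 0.0004627000022611315
```

Emit:
play_rows:
  dr:
    - [0,0,0]
    - [0,0,0]
    - [0,0,0]
    - [0,0,0]
  slide:
    - [-0.0015,0.0004,-0.0015]
    - [-0.0015,0.0004,-0.0015]
    - [-0.0015,0.0003,-0.0015]
    - [0,0,0]
  grip: [0,0,0,0]

```text
time: 13.8
tcp_pos: [0.5796, -0.0986, 0.1201]
eef_rot: [-0.565, 0.239, -0.305, 0.728]
ft_force: [-0.0, -0.2, -1.0]
gripper_width: 0.0209
```

```bash
python3 -c "
from h import *
rest(goal(0,0),TP,3);s=env.sense();D=s['tcp_pos']-goal(0,0);print(D@WP,D@AP)"
```

```text
t 13.8 tcp [ 0.5796 -0.0986  0.1201] J [-15.  40.  29. 135. 194.  37.  62.] F [-0.  -0.2 -1. ] w 0.0209
rest dr [0.4  0.76 0.01] 0.9 slide [-0.0008  0.0003  0.0001] 0.0009 /n [0.13 0.25 0.  ] [-0.0003  0.0001  0.    ]
0.0005382473343253976 0.0007140961437850901
```

Emit:
play_rows:
  dr:
    - [0,0,0]
    - [0,0,0]
    - [0,0,0]
    - [0,0,0]
    - [0,0,0]
    - [0,0,0]
    - [0,0,0]
    - [0,0,0]
  slide:
    - [0,0,0]
    - [0,0,0]
    - [0,0,0]
    - [0,0,0]
    - [0,0,0]
    - [0,0,0]
    - [0,0,0]
    - [0,0,0]
  grip: [0.3,0.3,0.4,0.6,0.8,1,1,1]

```text
time: 14.6
tcp_pos: [0.5765, -0.0974, 0.117]
eef_rot: [-0.564, 0.243, -0.308, 0.727]
ft_force: [0.3, -0.0, 1.4]
gripper_width: 0.0713
```

```bash
python3 -c "
from h import *
rest(goal(0,.1),TP,8)
for n in('side','top'):
    p,d=env.grab_frame(n);np.savez(f'pics/{n}4.npz',p=p,d=d)
    globals()[n]=p
cv2.imwrite('pics/g4.png',np.hstack([crop(side,270,390,90,220,3.3),crop(top,330,450,130,260,3.3)]))"
```

```text
t 14.6 tcp [ 0.5765 -0.0974  0.117 ] J [-15.  40.  29. 136. 194.  37.  62.] F [ 0.3 -0.   1.4] w 0.0713
rest dr [ 0.35  0.18 -0.04] 0.4 slide [-0.0645  0.0161  0.0757] 0.1007 /n [ 0.04  0.02 -0.01] [-0.0081  0.002   0.0095]
```

View pics/g4.png

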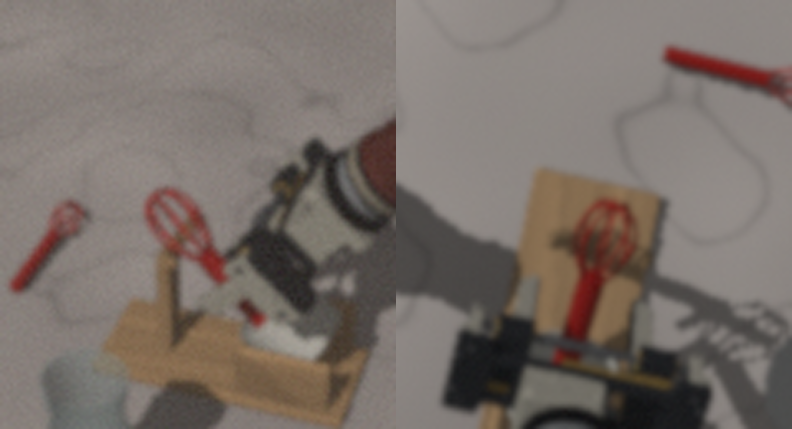

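The whisk rests with its head in the fork (side view, about (180,225)) and its handle in the crock, with the jaws open around it. Now I retreat.

Emit:
play_rows:
  dr:
    - [0,0,0]
    - [0,0,0]
    - [0,0,0]
    - [0,0,0]
    - [0,0,0]
    - [0,0,0]
    - [0,0,0]
    - [0,0,0]
  slide:
    - [0,0,0]
    - [0,0,0]
    - [-0.005,0.001,0.008]
    - [-0.006,0.0015,0.009]
    - [-0.006,0.0015,0.009]
    - [-0.007,0.002,0.01]
    - [-0.007,0.002,0.011]
    - [-0.007,0.002,0.011]
  grip: [1,1,1,1,1,1,1,1]

```text
time: 15.5
tcp_pos: [0.5417, -0.089, 0.171]
eef_rot: [-0.564, 0.242, -0.306, 0.728]
ft_force: [0.2, -0.8, -0.3]
gripper_width: 0.0929
```

```bash
python3 -c "
from h import *
rest(goal(0,.1),TP,8)"
```

```text
t 15.5 tcp [ 0.5417 -0.089   0.171 ] J [-10.  29.  19. 139. 181.  30.  78.] F [ 0.2 -0.8 -0.3] w 0.0929
rest dr [ 0.57  0.45 -0.04] 0.7 slide [-0.0297  0.0077  0.0217] 0.0376 /n [ 0.07  0.06 -0.01] [-0.0037  0.001   0.0027]
```

Emit:
play_rows:
  dr:
    - [0,0,0]
    - [0,0,0]
    - [0,0,0]
    - [0,0,0]
    - [0,0,0]
    - [0,0,0]
    - [0,0,0]
    - [0,0,0]
  slide:
    - [0,0,0.012]
    - [0,0,0.014]
    - [0,0,0.016]
    - [0,0,0.016]
    - [-0.003,0,0.016]
    - [-0.003,0,0.016]
    - [-0.003,0,0.016]
    - [0,0,0]
  grip: [1,1,1,1,1,1,1,1]

```text
time: 16.3
tcp_pos: [0.5242, -0.0887, 0.2869]
eef_rot: [-0.565, 0.237, -0.309, 0.727]
ft_force: [0.6, -1.0, -0.5]
gripper_width: 0.093
```

```bash
python3 -c "
from h import *
rest(goal(0,.1),TP,8)
for n in('side','top'):
    p,d=env.grab_frame(n);np.savez(f'pics/{n}5.npz',p=p,d=d)
    globals()[n]=p
    o=np.load(f'pics/{n}0.npz')['p'];df=np.abs(p.astype(int)-o).sum(-1)
    for nm,(u0,u1,v0,v1) in ({'cara':(286,326,170,212),'cup':(440,490,225,272)} if n=='top' else {'cara':(278,318,190,262),'cup':(344,382,136,170)}).items(): print(n,nm,df[v0:v1,u0:u1].mean().round(1),np.percentile(df[v0:v1,u0:u1],98))
cv2.imwrite('pics/g5.png',np.hstack([crop(side,270,390,120,220,3.3),crop(top,330,450,150,250,3.3)]))
z=np.load('pics/side5.npz');p,d=z['p'],z['d']
from scipy.optimize import least_squares
for n in('side','top'):
    z=np.load(f'pics/{n}5.npz');p,d=z['p'],z['d'];P=cloud(n,d)-FL;mk=red(p)&(d>0);Q=np.stack([P@XC,P@YCR,P@KC],-1)
    mk&=(abs(Q[...,1])<.05)&(abs(Q[...,0])<.06)&(Q[...,2]>0)&(Q[...,2]<.25)
    q=Q[mk]
    print(n,len(q),'z range',np.percentile(q[:,2],[0,1,99,100]).round(3) if len(q) else '')
    for lo in(.04,.06,.08,.1,.13,.16):
        k=(q[:,2]>lo)&(q[:,2]<lo+.02)
        if k.sum():print(lo,k.sum(),np.median(q[k],0).round(4))
"
```

```text
t 16.3 tcp [ 0.5242 -0.0887  0.2869] J [-21.  12.  29. 133. 177.   7.  84.] F [ 0.6 -1.  -0.5] w 0.093
rest dr [-0.14  0.68  0.1 ] 0.7 slide [-0.0122  0.0074 -0.0942] 0.0953 /n [-0.02  0.09  0.01] [-0.0015  0.0009 -0.0118]
side cara 11.6 27.0
side cup 11.7 44.54000000000019
top cara 15.0 22.0
top cup 13.2 39.01999999999998
side 159 z range [0.045 0.047 0.156 0.16 ]
0.04 24 [0.009  0.0057 0.0527]
0.06 36 [0.0058 0.007  0.0697]
0.08 40 [0.0028 0.0069 0.09  ]
0.1 33 [-0.0021  0.0077  0.1106]
0.13 2 [-0.0002 -0.0243  0.148 ]
top 241 z range [0.025 0.028 0.198 0.199]
0.04 25 [0.008  0.0065 0.0484]
0.06 24 [0.0039 0.0056 0.0702]
0.08 27 [0.0007 0.0052 0.0894]
0.1 31 [-0.0019  0.0051  0.11  ]
0.13 21 [0.0021 0.0016 0.1426]
0.16 18 [-0.0183  0.0013  0.1735]
```

View pics/g5.png

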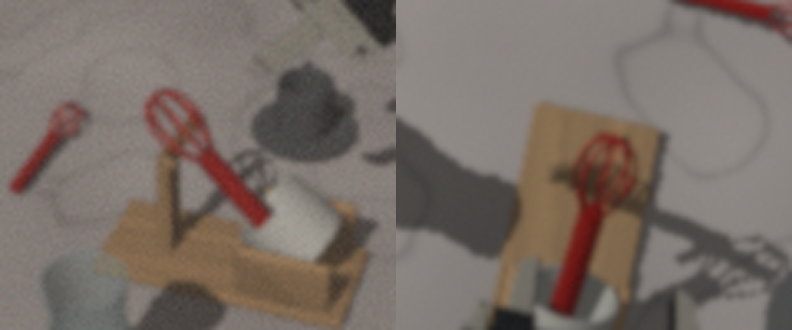

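The whisk lies with its head in the fork (side (180,120), top (605,168)) and its handle in the crock. The carafe and cup regions are unchanged and the arm is clear, so I hand in.

```bash
python3 -c "
from plant import env
print(env.hand_in());print(env.sense()['time'])"
```

```text
the job is handed in; nothing more can be done
None
the job is handed in; nothing more can be done
```

I took the whisk out of the leaning crock, turned it end for end and put it back. Its handle is at the bottom of the crock and its wire head lies in the fork. I then let go, backed the arm away and handed the job in at about 16.4 s.

**Last checks from the final images:**
- **Depth:** the wire tip is about 199 mm along the crock's axis, which puts the handle end on the floor to within about 1–2 mm.
- **Angle and offset:** the axis is about 0.16 rad from the crock's. The handle end is roughly 25–27 mm off the floor's centre, extrapolated from the visible part of the handle. The limits are 0.45 rad and 36 mm.
- **Head:** it sits in the V of the fork.
- **Carafe, cup and saucer:** their regions look the same as at the start, with no visible shift. I did not measure their positions.
- **Arm:** it was clear of everything when I handed in.

**Irregularities:**
- **Elbow joint:** one reading of joint 4 during the retreat rounded to 139°, right at its 138.65° limit. I turned the path upward at once; nothing was reported.
- **Insertion:** the arm undershot some steps during insertion because it was near its inner reach. I made the distance up with smaller steps.
- **Wrist force:** the highest reading I saw was about 7 N, once, during the lift.

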